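# Make up the two burner kits

## Robot

A 6-joint arm with a two-finger parallel gripper is mounted at the origin on the work surface. World frame = base frame: x ahead of the robot, y to its left, z up, the work surface at z = 0. Lengths are in m, angles in rad, forces in N, time in s.
With the tool pointing down it reaches from about 0.35 to 1 m from the base axis. Payload 7.1 kg.
Tool frame: the origin (TCP) lies between the finger pads; the fingertips stand 22 mm ahead of it and the grasp point (between the pads) lies 3 mm ahead of it; x points along the fingers, y is the direction in which the jaws open and shut, and the axes are right-handed (so a half turn about x gives the same grasp; the last joint's range is limited). The gripper opens to 85 mm and grips with 20 to 120 N. Pads are 22 mm wide; open, the fingers measure 114 mm over their backs; the gripper's body (76 mm by 85 mm) begins 54 mm behind the grasp point. The pads swing forward as they close: fully open they stand 13 mm farther back than shut.
Start: joints at [1.219, 0.423, 1.63, -0, 1.089, -0.019], TCP at [0.204, 0.591, 0.253] pointing down, gripper open.
Joint ranges: [-3, 3], [-0.9, 2.11], [0.09, 2.58], [-1.31, 4.45], [0.11, 2.69], [-2.54, 2.54]. Speed limits (rad/s): [2.39, 2.39, 3.01, 3.14, 3.14, 3.14].

## Interface

Orientations are given as a rotation vector (axis times angle).
In Python, from rig import manip gives the robot as it stands. The module is installed in compiled form; this text tells all that it offers. Calls block until the motion is done:
- manip.move_to(position, orientation): joint-space move of the TCP to a pose.
- manip.servo_line(position, orientation=None, rate=0.15): straight line of the TCP; orientation=None keeps the orientation; rate is the mean speed in m/s.
- manip.set_joints(angles): joint-space move.
- manip.command_gripper(opening, f_grip=None): finger opening in m; f_grip is the grip in N (None keeps the last); returns when the fingers have stopped.
- manip.hold(seconds).
- manip.solve_ik(position, orientation): joint angles nearest the present ones, or None.
- manip.camera(name): name is "scene" or "top" or "wrist"; returns a dict with "image" (480x640x3 uint8, red, green, blue), "fx", "fy", "cx", "cy" (pixels), "k1" (the pictures are not rectified: a ray, as slopes to the right and down, at radius r is drawn at 1 + k1 r^2 times it, then the intrinsics apply), "cam_to_world" (4x4, takes a point from camera to world coordinates); the wrist camera has in their place "mount" (4x4, takes a point from camera to tool coordinates, whose origin is the TCP and whose axes are the tool frame's). Camera axes: x right, y down, z forward; pixel columns grow to the right and rows downward; lengths in m; the calibration is good to about 2 mm. A picture is of the moment at which its call begins: read the wrist's pose just before it. There is no depth.
A pose or a line that the arm cannot do raises manip.IKError and nothing moves.
- manip.sign_off(): hands the job in, once; it reports no verdict.
Readings, each from a call of its own:
- manip.get_time(): time.
- manip.get_joint_positions(): joint angles.
- manip.get_joint_vel(): joint speeds.
- manip.get_tau(): joint torques, N m.
- manip.get_position(): TCP position.
- manip.get_ee_rot(): TCP orientation.
- manip.get_contact_force(): force on the tool from outside, world axes, zero at the start.
- manip.get_torque(): the same for the moment, N m.
- manip.get_width(): finger opening in m.
Only numpy, scipy, OpenCV 4.12 (cv2) and the standard library are available. Lean on these libraries where they do the work, as an engineer would, in place of code of your own. Each camera call takes 0.05 s, during which the arm holds its last target. There are 200 camera calls.

## Task

Make up the two burner kits from the stock on the cardboard: in the large tray the large burner's head and cap and the gas tap, in the small tray the small burner's head and cap. Each head stands upright inside the ring of the ringed pocket, each cap lies flat, dome up, in the tray's plain pocket (in the large tray the wide plain one), and the gas tap lies flat, as it lies now, in the narrow pocket. Set the parts down without dropping them, and leave the ring cap, the control knob and the air screwdriver where they are.

Things in the scene. Friction and masses are not known exactly. Their poses are not given: they have to be found in the camera images.
- large_head: Large burner head: bare aluminium, round; a narrower foot 44 mm in diameter and 15 mm high carries a crown 64 mm in diameter with flame slots all round its rim and a dark bore in the middle of its top; 36 mm high in all. Stands upright on its foot on the bench. Origin: centre of its underside, z up. 0.13 to 0.23 kg.
- small_head: Small burner head: the same in small: foot 30 mm in diameter and 13 mm high, slotted aluminium crown 44 mm in diameter, 31 mm high in all. Origin: centre of its underside, z up. 0.06 to 0.11 kg.
- large_cap: Large burner cap: plain solid disc of black enamelled steel, 66 mm in diameter, 16 mm high, slightly domed on top; its upright rim runs from 3 mm to 12 mm above its underside, below it a recessed foot 51 mm in diameter. Lies flat, dome up. Origin: centre of its underside, z up. 0.13 to 0.23 kg.
- small_cap: Small burner cap: the same in small, a black disc 46 mm in diameter, 14 mm high; upright rim from 3 mm to 10 mm above its underside, recessed foot 36 mm in diameter. Origin: centre of its underside, z up. 0.05 to 0.10 kg.
- gas_tap: Gas tap lying flat: aluminium block 44 mm long (its x), 24 wide (y), 28 high; at +x a thin steel flange 34 mm wide, then a brass spindle ending 43 mm from the origin; at -x a brass nut ending 34 mm from it; on top a small brass screw head 2 mm proud. Origin: centre of the block's underside, z up. Grip it across the block. 0.10 to 0.19 kg.
- large_tray: Blue plastic tray, fixed. Pale floor 3 mm thick, outer rim 14 high with 5 mm lip outside, cross walls 3 thick, 10 high (from bench). Origin: centre of underside; x along the pocket row. 240 x 136 mm; pockets 130 long (along y): narrow plain 60 wide, middle x = -87; wide plain 84 wide, x = -12; ringed 84 wide, x = +75, with a round ring (62 inside, 3 thick, 5 high) on its floor at y = 0.
- small_tray: Blue plastic tray, fixed. Pale floor 3 mm thick, outer rim 14 high with 5 mm lip outside, cross walls 3 thick, 10 high (from bench). Origin: centre of underside; x along the pocket row. 149 x 116 mm; two pockets 110 long (along y), 70 wide: ringed one, middle x = -36.5, with a round ring (48 inside, 3 thick, 5 high) on its floor at y = 0; plain one, x = +36.5.
- ring_cap: Bystander among the stock: flat black enamelled ring with an open middle, 86 mm outside, 48 mm inside, 10 mm high (the outer cap of another burner). Loose. Origin: centre of its underside.
- control_knob: Bystander among the stock: black plastic control knob, 42 mm in diameter with a raised finger bar 36 by 10 mm on top, 25 mm high. Loose. Origin: centre of its underside.
- air_driver: Bystander at the far edge of the work: straight air screwdriver lying on the bench, black body 130 mm long and 36 mm thick, steel nose and bit to +x, 280 mm long in all, about 43 mm high. Loose, 0.55 kg. Origin: under the middle of the body.
Mind the look-alikes: they are no part of the job. What is shaped like the small_head but green is not meant. Leave any purple look-alike of the small_cap alone.

How it is judged:
By the outcome, as a careful person would: the job done as asked, in the order asked, and still so for the second after the job is handed in, with the robot touching nothing.
It also fails if it takes over 106 s, if anything falls off the work surface, if the arm or the gripper's body presses on something with over 40 N, if the wrist force passes 120 N, or if a joint passes its speed limit or range.

## Working session

There is one attempt and no reset: what is moved stays moved. The work goes in short steps, each a Python script; the robot and the scene stay as the last script left them, time stands still between calls to the robot, and variables do not carry over. Pictures are saved under pics/ and viewed, about 12 in all and at most 16, crops included, and the job is handed in when it is done.

```bash
mkdir -p pics; ls
python3 - <<'E'
from rig import manip
import cv2,pickle
d={}
for n in ("top","scene"):
    c=manip.camera(n); d[n]=c
    cv2.imwrite(f"pics/{n}0.png",c["image"][:,:,::-1])
    print(n,c["fx"],c["fy"],c["cx"],c["cy"],c["k1"],c["cam_to_world"].round(3).tolist())
pickle.dump(d,open("c0.pkl","wb"))
print(manip.get_time(),manip.get_ee_rot(),manip.get_width())
E
```

```text
pics
top 594.8897378091722 594.8897378091722 310.12115098302957 228.24584000768215 0.05922178280424687 [[-0.027, -0.997, 0.074, 0.516], [-1.0, 0.027, -0.001, 0.002], [-0.001, -0.074, -0.997, 1.055], [0.0, 0.0, 0.0, 1.0]]
scene 455.4432636803787 455.4432636803787 321.8254348894819 248.9817454965459 -0.09851387894196434 [[-0.145, 0.738, -0.659, 1.124], [0.989, 0.104, -0.101, 0.066], [-0.006, -0.667, -0.745, 0.651], [0.0, 0.0, 0.0, 1.0]]
0.1 [ 0.26002992  1.55521782 -0.26225513] 0.08531573199349368
```

View pics/top0.png

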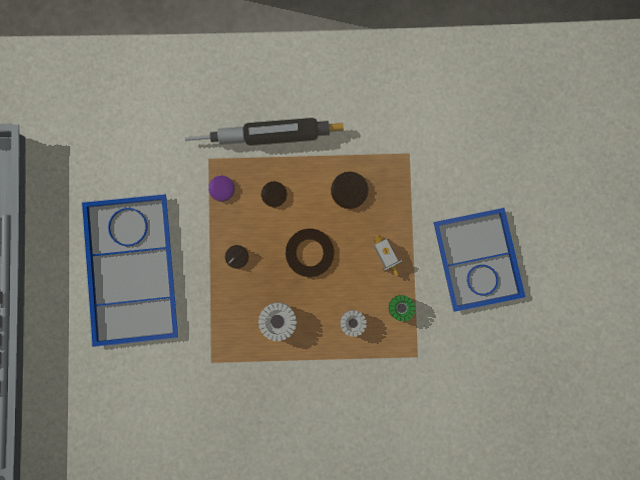

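View pics/scene0.png

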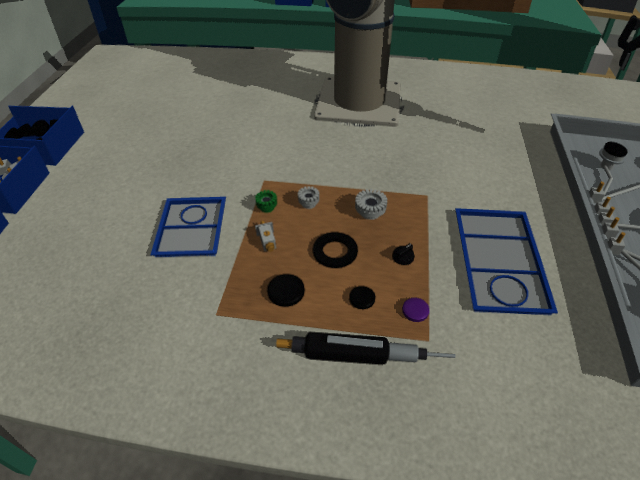

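Top view: large head (277,322), small head (352,323), its green look-alike (402,308), large cap (349,190), ring cap (309,252) and tap (386,255). Three things could be the small cap: a black disc (274,194), a purple one (222,188) and the knob with its finger bar (237,257). The plain black disc is the one that fits. I'll measure everything and confirm that in an enlarged crop.

```bash
cat > h.py <<'E'
import numpy as np, cv2
def rays(c,uv,T=None):
    T=c["cam_to_world"] if T is None else T
    K=np.array([[c["fx"],0,c["cx"]],[0,c["fy"],c["cy"]],[0,0,1]])
    n=cv2.undistortPoints(np.asarray(uv,float).reshape(-1,1,2),K,np.array([c["k1"],0,0,0.]))[:,0]
    d=np.c_[n,np.ones(len(n))]@T[:3,:3].T
    return T[:3,3],d
def cast(c,uv,z,T=None):
    o,d=rays(c,uv,T); return (o+d*((z-o[2])/d[:,2])[:,None])[:,:2]
E
python3 - <<'E'
import pickle,cv2,numpy as np
from h import *
D=pickle.load(open("c0.pkl","rb"))
seeds={"top":dict(large_head=(277,322),small_head=(352,323),large_cap=(349,190),small_cap=(274,194),ring_cap=(290,252),knob=(237,257),tap=(386,255)),
"scene":dict(large_head=(371,203),small_head=(309,196),large_cap=(286,290),small_cap=(362,297),tap=(266,236))}
H=dict(large_head=.036,small_head=.031,large_cap=.012,small_cap=.010,ring_cap=.01,knob=.02,tap=.028)
vis=D["top"]["image"][:,:,::-1].copy()
for n,c in D.items():
    hsv=cv2.cvtColor(c["image"],cv2.COLOR_RGB2HSV); h,s,v=cv2.split(hsv)
    dark=((v<60)).astype(np.uint8); grey=((s<60)&(v>95)).astype(np.uint8)
    for k,p in seeds[n].items():
        m=dark if H[k]<.025 else grey
        r=45 if k=="ring_cap" else 28
        w=np.zeros_like(m); cv2.circle(w,p,r,1,-1)
        cs,_=cv2.findContours(m*w,cv2.RETR_EXTERNAL,cv2.CHAIN_APPROX_NONE)
        q=max(cs,key=cv2.contourArea)
        q=cv2.convexHull(q)[:,0]
        P=cast(c,q,H[k]).astype(np.float32)
        (x,y),rad=cv2.minEnclosingCircle(P); rc=cv2.minAreaRect(P)
        print(n,k,"circ",round(x,4),round(y,4),"r",round(rad,4),"rect",np.round(rc[0],4),np.round(rc[1],4),round(rc[2],1))
        if n=="top": cv2.polylines(vis,[q],True,(0,255,255),1)
    # trays
    blue=((h>100)&(h<128)&(s>120)&(v>50)).astype(np.uint8)
    blue=cv2.morphologyEx(blue,cv2.MORPH_CLOSE,np.ones((3,3)))
    cs,hi=cv2.findContours(blue,cv2.RETR_CCOMP,cv2.CHAIN_APPROX_NONE)
    for i,q in enumerate(cs):
        a=cv2.contourArea(q)
        if a<400: continue
        out=hi[0,i,3]<0
        P=cast(c,q[:,0],.014 if out else .008).astype(np.float32); rc=cv2.minAreaRect(P)
        if abs(rc[0][1])>.45: continue
        circ=4*np.pi*a/cv2.arcLength(q,True)**2
        print(n,"OUT" if out else " in",int(a),round(circ,2),np.round(rc[0],4),np.round(rc[1],4),round(rc[2],1),"ell",np.round(cv2.fitEllipse(P)[0],4))
        if n=="top": cv2.drawContours(vis,[q],-1,(0,0,255),1)
cv2.imwrite("pics/crop1.png",cv2.resize(vis[145:370,200:425],None,fx=2.6,fy=2.6,interpolation=cv2.INTER_CUBIC))
cv2.imwrite("pics/vis.png",vis)
E
```

```text
top large_head circ 0.435 0.0617 r 0.0325 rect [0.4352 0.0617] [0.0644 0.062 ] 88.4
top small_head circ 0.4291 -0.0673 r 0.0227 rect [ 0.4287 -0.0667] [0.0444 0.043 ] 66.0
top large_cap circ 0.6599 -0.0698 r 0.0326 rect [ 0.66   -0.0697] [0.0625 0.064 ] 43.4
top small_cap circ 0.6572 0.0635 r 0.0226 rect [0.6564 0.0634] [0.0425 0.0427] 88.4
top ring_cap circ 0.5518 0.0037 r 0.0422 rect [0.5514 0.0035] [0.0826 0.0825] 88.4
top knob circ 0.5476 0.1303 r 0.0199 rect [0.5484 0.1304] [0.0364 0.0382] 88.9
top tap circ 0.5446 -0.1299 r 0.027 rect [ 0.545  -0.1281] [0.0473 0.0347] 27.4
top OUT 696 0.9 [ 0.4964 -0.2942] [0.0517 0.0501] 88.5 ell [ 0.4964 -0.2945]
top  in 634 0.91 [ 0.4958 -0.2962] [0.0483 0.0484] 42.8 ell [ 0.4962 -0.296 ]
top OUT 6471 0.69 [ 0.5318 -0.2903] [0.1581 0.1256] 10.0 ell [ 0.532  -0.2902]
top  in 2637 0.69 [ 0.496  -0.2967] [0.0738 0.1117] 9.9 ell [ 0.496  -0.2964]
top  in 2614 0.69 [ 0.5682 -0.2841] [0.0744 0.1122] 9.9 ell [ 0.5681 -0.2836]
top OUT 1099 0.89 [0.6055 0.3206] [0.0658 0.0648] 88.5 ell [0.6055 0.3202]
top  in 1026 0.89 [0.606  0.3216] [0.0626 0.0637] 
[... 665 characters left out ...]
.4
scene tap circ 0.5459 -0.127 r 0.0286 rect [ 0.5467 -0.1294] [0.0546 0.0257] 20.6
scene OUT 7690 0.68 [0.5314 0.3161] [0.2547 0.1464] 4.5 ell [0.5327 0.3161]
scene  in 755 0.86 [0.6061 0.3216] [0.0597 0.0647] 7.7 ell [0.6056 0.3217]
scene  in 880 0.45 [0.5998 0.3629] [0.0843 0.0654] 10.2 ell [0.5982 0.3626]
scene  in 786 0.47 [0.6064 0.2843] [0.0824 0.0568] 1.2 ell [0.6057 0.2834]
scene  in 2199 0.63 [0.5162 0.3178] [0.0881 0.1349] 5.0 ell [0.5174 0.3188]
scene  in 1303 0.52 [0.4433 0.3126] [0.0655 0.1379] 8.2 ell [0.4428 0.3145]
scene OUT 3517 0.72 [ 0.5334 -0.2913] [0.1643 0.1263] 10.2 ell [ 0.5329 -0.2911]
scene  in 1296 0.65 [ 0.5657 -0.2857] [0.0669 0.1106] 10.1 ell [ 0.566  -0.2858]
```

View pics/crop1.png

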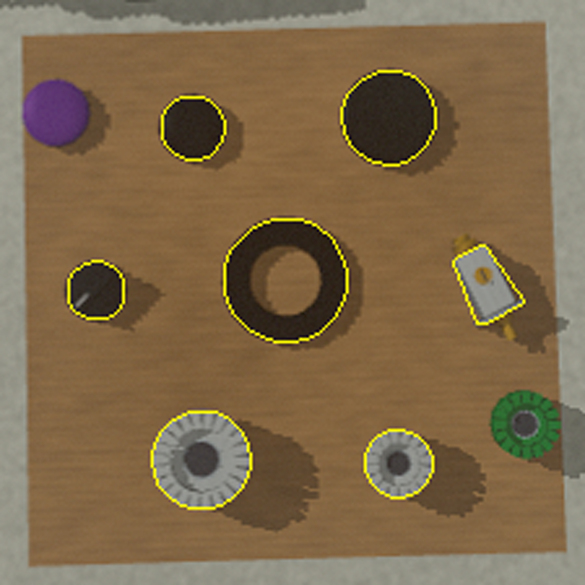

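The crop at 2.6x confirms it. The grey small head is at crop (399,463), with the green one at (525,424) left alone. The plain black small cap is at (193,127), not the purple disc (56,112) or the knob (97,290). The tap's axis is about 27° and its spindle points to the lower right. Next is a short touch test on free cardboard to get fingertip reach at the cap openings.

```bash
cat >> h.py <<'E'
from rig import manip
from scipy.spatial.transform import Rotation as Rn
def ori(a):
    a=np.radians(a); c,s=np.cos(a),np.sin(a)
    return Rn.from_matrix(np.array([[0,0,-1],[c,s,0],[s,-c,0]]).T).as_rotvec()
def rot(): return Rn.from_rotvec(manip.get_ee_rot()).as_matrix()
E
python3 - <<'E'
from h import *
R=rot(); print(R[:,0].round(2),"jaw",np.degrees(np.arctan2(R[1,1],R[0,1])))
for a in (0,180):
    q=manip.solve_ik([.43,-.005,.06],ori(a)); print(a,None if q is None else np.round(q,2))
q0=manip.get_joint_positions()
a=min((0,180),key=lambda a:abs(manip.solve_ik([.43,-.005,.06],ori(a))[5]) if manip.solve_ik([.43,-.005,.06],ori(a)) is not None else 9)
manip.command_gripper(.066,40); print("w",manip.get_width(),manip.get_time())
manip.move_to([.43,-.005,.06],ori(a)); print(manip.get_time())
manip.servo_line([.43,-.005,.028]); f0=manip.get_contact_force(); print("f0",f0,manip.get_time())
for w in (.066,.046):
    if w==.046:
        manip.servo_line([.43,-.005,z+.012]); manip.command_gripper(w); z+=.010
    else: z=.026
    while z>.004:
        manip.servo_line([.43,-.005,z],rate=.05); f=manip.get_contact_force()-f0
        if f[2]>3: break
        z-=.0015
    print(w,manip.get_width(),"contact z",z,manip.get_position()[2],f[2],manip.get_time())
manip.servo_line([.43,-.005,.05]);
E
```

```text
[-0. -0. -1.] jaw 70.93404701161126
0 [-0.04  0.51  2.15 -0.    0.48 -0.04]
180 None
w 0.06601664097431414 0.4333
2.8
f0 [-0.18279179  0.58247971  0.16552434] 3.1667
0.066 0.06631771897901395 contact z 0.013999999999999992 0.01530815643114838 26.924296866845957 5.4167
0.046 0.04583527596144023 contact z 0.01949999999999999 0.01968570706651783 4.97224181337608 7.0
```

Fingertip reach ahead of the TCP is about 15.3 mm at a 66 mm opening and 19.5 mm at 46 mm. Starting with the large head.

```bash
cat >> h.py <<'E'
def best(p,a):
    c=[]
    for k in (a,a+180):
        q=manip.solve_ik(p,ori(k))
        if q is not None: c.append((np.abs(np.array(q)-manip.get_joint_positions()).max(),k))
    return min(c)[1]
HI=.115
def pick(xy,a,z,opening,f):
    manip.command_gripper(opening,f)
    x,y=xy; a=best([x,y,HI],a)
    manip.move_to([x,y,HI],ori(a))
    f0=np.array(manip.get_contact_force())
    manip.servo_line([x,y,z],rate=.12)
    manip.command_gripper(0.0,f)
    print("a",a,"grip w",round(manip.get_width(),4),"f",np.round(manip.get_contact_force()-f0,1),"t",manip.get_time())
    manip.servo_line([x,y,HI],rate=.15)
    print("lifted w",round(manip.get_width(),4),"df",np.round(manip.get_contact_force()-f0,1))
    return a
def place(xy,a,z,release,near=None):
    x,y=xy
    a=best([x,y,HI],a) if near is None else near
    manip.move_to([x,y,HI],ori(a))
    manip.servo_line([x,y,z+.006],rate=.15); manip.hold(.1)
    f0=np.array(manip.get_contact_force()); zz=z+.0045
    while zz>z-.003:
        manip.servo_line([x,y,zz],rate=.03); f=manip.get_contact_force()-f0
        if f[2]>2: break
        zz-=.001
    w=manip.get_width()
    print("place a",a,"w",round(w,4),"zz-z",round(zz-z,4),"f",f.round(1),"pos",np.round(manip.get_position(),4))
    manip.command_gripper(w+release)
    manip.servo_line([x,y,HI],rate=.15)
    print("t",manip.get_time())
E
python3 - <<'E'
from h import *
pick((.435,.0617),90,.026,.085,50)
place((.606,.3218),94,.029,.014)
E
```

```text
a 90 grip w 0.0627 f [-1.4 -0.2  7.2] t 10.3417
lifted w 0.0626 df [-0.2  0.7 -2.3]
place a 94 w 0.0623 zz-z 0.0005 f [-2.9 -1.7  6. ] pos [0.6061 0.3218 0.0301]
t 15.3167
```

Run:
```python
from h import *
pick((.660,-.0700),90,.0175,.085,50)
c=manip.camera("top"); im=c["image"][:,:,::-1]
a=im[180:355,70:200]; cv2.imwrite("pics/t1.png",np.hstack([cv2.resize(a,None,fx=3,fy=3)]))
cv2.imwrite("pics/s1.png",manip.camera("scene")["image"][150:400,200:600,::-1])
print(manip.get_width(),manip.get_time())
```

```text
a 90 grip w 0.0631 f [-3.3  1.4  7. ] t 18.3583
lifted w 0.0628 df [-0.3  0.9 -2.1]
0.06301973426855018 19.2583
```

View pics/t1.png

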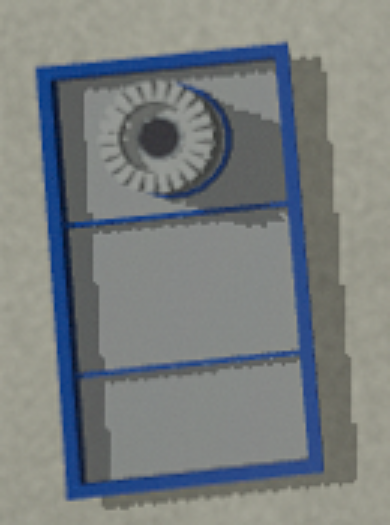

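View pics/s1.png

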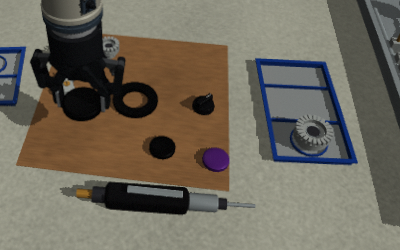

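The top crop shows the large head's crown at (157,138). That is 18 px left of the ring centre at (175,138), which matches the expected height parallax of 17 px, so it is in the ring. The scene view agrees and shows the cap held level. Next: place the cap, then the tap.

Run:
```python
from h import *
place((.519,.317),94,.0205,.012)
a=pick((.5465,-.1282),117.4,.0355,.050,50)
c=manip.camera("top"); im=c["image"][:,:,::-1]
cv2.imwrite("pics/t2.png",cv2.resize(im[180:355,70:200],None,fx=3,fy=3))
b=min((a+66.6,a-113.4),key=lambda k:abs(manip.solve_ik([.444,.312,.115],ori(k))[5]) if manip.solve_ik([.444,.312,.115],ori(k)) is not None else 9)
print(a,b,manip.solve_ik([.444,.312,.115],ori(b)))
cv2.imwrite("pics/s2.png",cv2.resize(manip.camera("scene")["image"][150:330,140:440,::-1],None,fx=2,fy=2))
```

```text
place a 94 w 0.0628 zz-z 0.0015 f [-0.8 -0.7  5.6] pos [0.5191 0.317  0.0224]
t 23.6667
a 117.4 grip w 0.0227 f [-1.1  0.9  5.5] t 26.8333
lifted w 0.0225 df [-0.5 -0.2 -2.2]
117.4 4.0 [0.59060679 0.50686309 1.89607157 0.         0.738658   0.52079362]
```

View pics/t2.png

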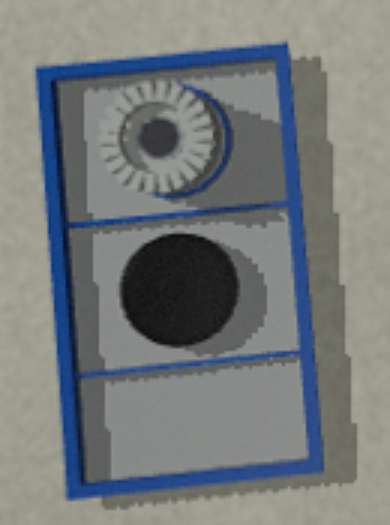

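View pics/s2.png

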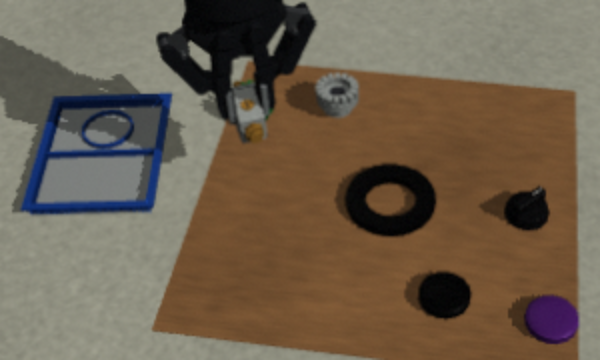

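The large cap is centred in the wide pocket at crop (180,290), and the tap is held square at (247,110) in the scene crop. Place the tap, then move the small head.

Run:
```python
from h import *
place((.444,.312),None,.0385,.010,near=4.0)
pick((.4289,-.0670),60,.029,.064,45)
place((.496,-.2962),99.8,.032,.012)
pick((.657,.0632),90,.0215,.064,45)
c=manip.camera("top"); im=c["image"][:,:,::-1]
cv2.imwrite("pics/t3.png",np.hstack([cv2.resize(im[180:355,70:200],None,fx=3,fy=3),cv2.resize(im[180:355,415:545],None,fx=3,fy=3)]))
```

```text
place a 4.0 w 0.0229 zz-z 0.0005 f [-2.6 -1.7  6.6] pos [0.4441 0.3121 0.0396]
t 32.9
a 240 grip w 0.0425 f [-0.7  0.7  6.2] t 35.9083
lifted w 0.0427 df [-0.1  0.4 -1.8]
place a 279.8 w 0.0424 zz-z 0.0005 f [-2.1  0.5  6.1] pos [ 0.4961 -0.2962  0.033 ]
t 40.625
a 270 grip w 0.0432 f [-3.  -0.4  4.2] t 43.6083
lifted w 0.0431 df [-0.3  1.5 -1.2]
```

View pics/t3.png

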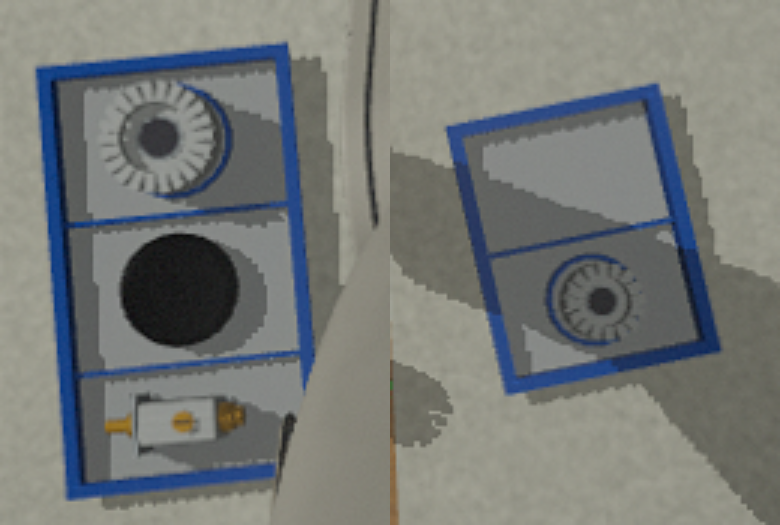

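The tap lies flat in the narrow pocket at (175,420), and the small head stands in its ring at (602,298). Last part: the small cap.

Run:
```python
from h import *
place((.5675,-.2842),99.8,.0245,.012)
manip.set_joints([1.219,.423,1.63,0,1.089,-.019]); manip.set_joints([0,0.0,1.63,0,1.4,-.019]) if False else None
manip.hold(.3)
im=manip.camera("top")["image"][:,:,::-1]; cv2.imwrite("pics/t4.png",im)
s=manip.camera("scene")["image"][150:400,130:580,::-1]; cv2.imwrite("pics/s4.png",cv2.resize(s,None,fx=1.7,fy=1.7)); print(manip.get_time())
```

```text
place a 279.8 w 0.0432 zz-z 0.0005 f [-2.7  0.5 11.2] pos [ 0.5676 -0.2843  0.026 ]
t 48.8667
52.6083
```

View pics/t4.png

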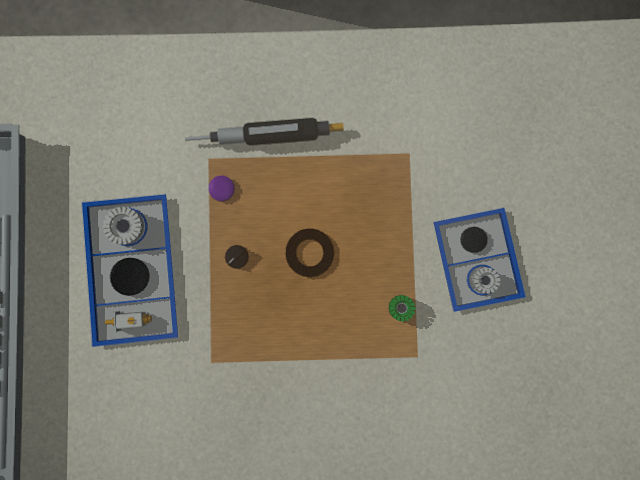

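View pics/s4.png

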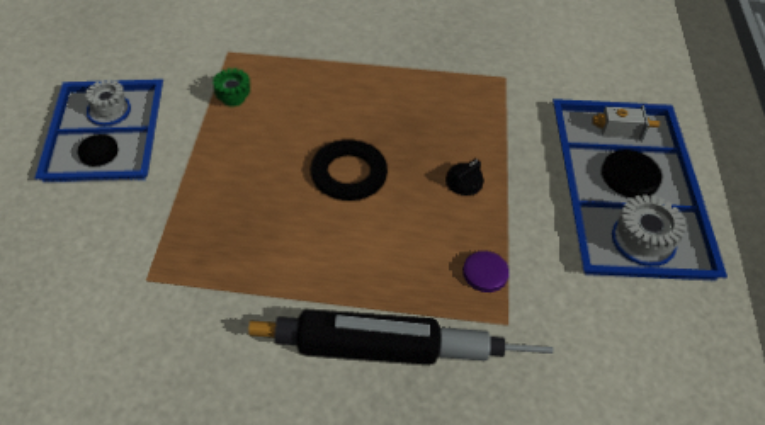

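All five parts are in place in both views: large tray at top (124,226), (129,277), (130,321), small tray at (474,240), (485,280). The ring cap, knob, driver and both look-alikes are at their original pixels, and the arm is clear. Handing in.

```bash
python3 -c "
from rig import manip
manip.sign_off(); print(manip.get_time())"
```

```text
the job is handed in; nothing more can be done
the job is handed in; nothing more can be done
```

Both burner kits are made up and the job is handed in, at about 53 s of the 106 s allowed. The robot reports no verdict, so this rests on my own checks.

- **Large tray:** the head stands inside its ring, the cap lies dome up in the wide pocket, and the gas tap lies flat in the narrow pocket.
- **Small tray:** the head stands inside its ring and the cap lies dome up in the plain pocket.
- **Setting down:** each part was lowered until contact (6 to 11 N) and then released.
- **Final look:** the top and scene pictures show all five parts seated. The ring cap, control knob, air screwdriver and the green and purple look-alikes sit where they were at the start.
- **What disagreed:**
  - The measured grip widths were 1 to 3 mm under the nominal sizes.
  - The gas tap sits a few degrees off the line of its pocket but is fully inside it.
  - A fingertip touch test on bare cardboard early on reached 27 N.

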